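# Find the flat on the rotator's drive bar, turn it up and lay the tube-clip strip on it

## Robot

A 7-joint arm with a two-finger parallel gripper is mounted at the origin on the work surface. World frame = base frame: x ahead of the robot, y to its left, z up, the work surface at z = 0. Lengths are in m, angles in rad, forces in N, time in s.
With the tool pointing down it reaches from about 0.35 to 0.9 m from the base axis. Payload 7.2 kg.
Tool frame: the origin (TCP) lies at the very end of the fingers, on their centre line; the grasp point (between the pads) lies 19 mm behind it; y points along the fingers, z is the direction in which the jaws open and shut, and the axes are right-handed (so a half turn about y gives the same grasp; the last joint's range is limited). The gripper opens to 85 mm and grips with 20 to 120 N. Pads are 22 mm wide; open, the fingers measure 114 mm over their backs; the gripper's body (76 mm by 85 mm) begins 54 mm behind the grasp point. The pads swing forward as they close: fully open they stand 13 mm farther back than shut.
Start: joints at [1.107, 0.411, -0.013, 1.596, 0.006, 1.134, -0.082], TCP at [0.241, -0.577, 0.231] pointing down, gripper open.
Joint ranges: [-2.95, 2.95], [-0.29, 1.99], [-1.47, 1.44], [0.14, 2.54], [-1.03, 4.17], [0.13, 1.85], [-2.86, 2.86]. Speed limits (rad/s): [2.39, 2.39, 3.01, 3.01, 3.14, 3.14, 3.14].

## Interface

Orientations are given as a rotation vector (axis times angle).
In Python, from rig import arm gives the robot as it stands.
- The arm moves only by the tool jog_arm, never from a script. Its argument "series" is text: rows parted by semicolons, each of 4 numbers parted by spaces: the shift along the world's x, y, z scaled (see below), then the turn about the world's z scaled (see below). In form: tx ty tz twist; .... A call has 1 to 10 rows; each row shifts and turns the pose as measured when the row begins; what a row does not reach is not made up. The controller multiplies each number of a shift by 0.02 m and each number of a turn by 0.1 rad. A row lasts 1/10 s, in which the tool goes at most 50 mm and 8.59 degrees, less where a joint would pass 70% of its speed; a pose out of reach is approached as far as the arm can. A call with a number of a shift or a turn outside -1 to 1 is refused whole. A call with a gripper value outside its range is refused whole. "jaw" is the closure, from 0 (fully open) to 1 (shut), set as the call begins (left out, the last holds). The fingers move at their own pace and stop on an object; "grip_force" is the grip in N (left out, the last holds). Time passes only in rows, so rows that do not move let the fingers close. It gives the time, the measured TCP pose, the force and the opening at its end, in the units of the state.
- arm.state(): the state, without advancing time (a new reading comes with each control period).
- arm.get_image(name): name is "side" or "top" or "wrist"; returns the picture (480x640x3 uint8, red, green, blue); there is no depth.
- arm.camera_model(name): a dict with "camera_matrix" (3x3 intrinsics, pixels), "R" (3x3) and "t" (3): a world point X has camera coordinates R X + t; the wrist camera has in their place "tool_from_camera" (4x4, takes a point from camera to tool coordinates, whose origin is the TCP and whose axes are the tool frame's). Camera axes: x right, y down, z forward; pixel columns grow to the right and rows downward; lengths in m; the calibration is good to about 2 mm. The wrist camera is an equidistant fisheye: a pixel r from the principal point sees the ray r / f radians off the axis. A picture is of the moment at which its call begins: read the wrist's pose just before it. camera_model takes no time and is no camera call.
- arm.hand_in(): hands the job in, once; it reports no verdict.
Trained networks look in the newest picture that a camera, given by its name, has taken for a name from the list of things; names that differ only in an ending like _2 or _b are one class to them, and where a whole thing is asked for, a point or a joint stands for the part that bears it (a point fixed in the world has none). Each returns a list of dicts, best first, with "conf" (0 to 1); they miss things now and then, are a little off and sometimes report something else, mostly with a low value. They report only what shows in the picture. A call takes as long as a camera call. They do not tell look-alikes from the thing itself.
- arm.cut_out(camera, name): "region" (480x640 bool, what is visible of it) and "centre" ([column, row] in pixels, amid what is visible of it).
- arm.mark_of(camera, name): "centre" ([column, row] in pixels: a listed point, or the origin of a listed thing).
The state is a dict: "t": time; "joint_pos": joint angles; "qd": joint speeds; "tau": joint torques, N m; "position": TCP position; "orientation": TCP orientation; "force": force on the tool from outside, world axes, zero at the start; "ft_torque": the same for the moment, N m; "width": opening from 0.0 (shut) to 1.0 (fully open).
Only numpy, scipy, OpenCV 4.12 (cv2) and the standard library are available. Lean on these libraries where they do the work, as an engineer would, in place of code of your own. Each camera call takes 0.05 s, during which the arm holds its last target. There are 200 camera calls.

## Task

Fit the tube rotator for large tubes: find the one milled flat on its bare drive bar, by feel where it cannot be seen, turn the bar until that flat faces straight up, and lay the clip strip with the four large clips on it, clips upwards, along the bar, centred on the flat and resting fully down, ready for its screws. Let go of it there, and leave the other clip strip where it lies.

Things in the scene. Friction and masses are not known exactly. Their poses are not given: they have to be found in the camera images.
- rotator: Fixed tube rotator. Origin: on the bench below bar_axis. Axes (they do not turn with the bar): y level along the bar, x level across it, z up. Grey foot plate 130 x 390 mm, 18 mm high; off-white gear-motor housing 126 x 112 mm, 190 mm high, at the +y end, inner face 126 mm from the bar's middle; bearing upright 50 mm wide, 155 mm high at the -y end, inner face 119 mm from it.
- bar_axis (a point): Middle of the drive bar, on its axis, 130 mm up; axes as rotator. Bar: bare aluminium, 40 mm diameter, 210 mm long, 50 mm black hub at +y. It turns about y either way without stops; drag (0.05 N m) holds it where left. One flat, 190 x 28 mm, 14 mm from the axis, two small dark screw holes 124 mm apart. At the start it may face any way but nearly up: not told, find it by touch or eye.
- strip_large_mid (a point): Centre of the loose large clip strip, off-white plastic, about 110 g: flat base 160 x 26 x 6 mm, four open-topped C-clips 34 mm across, and a solid middle rib (16 mm along, 24 mm across, up to 34 mm above the underside) to pick it up by. This point is in the rib, 17 mm above the underside. x along the strip, y across, z up. Same end for end. Starts flat on the bench, clips up.
- strip_small_mid (a point): Centre of the other clip strip, of the same plastic but with eight small clips: base 124 x 22 mm, 18 mm high; this point lies 9 mm above its underside. Not used; it lies beside the large one, on either side of it, and is left alone.
Mind the look-alikes: they are no part of the job. Leave any purple or red look-alike of the part that bears strip_large_mid alone.

How it is judged:
By the outcome, as a careful person would: the job done as asked, in the order asked, and still so for the second after the job is handed in, with the robot touching nothing.
It also fails if it takes over 72 s, if anything falls off the work surface, if the arm or the gripper's body presses on something with over 40 N, if the wrist force passes 120 N, or if a joint passes its speed limit or range.

## Working session

There is one attempt and no reset: what is moved stays moved. The work goes in short steps, Python scripts to look and compute and a tool call to move; the robot and the scene stay as the last step left them, time stands still between calls to the robot, and variables do not carry over. Pictures are saved under pics/ and viewed, about 8 in all and at most 12, crops included, and the job is handed in when it is done.

Besides the shell and the picture viewer there is one more tool, called after "Request:" by a JSON object that holds its "op" and its "data", one argument or row to a line. jog_arm: Moves the arm, as the interface text tells. Shifts and turns lie within -1 to 1; 1 stands for 0.02 m of shift or 0.1 rad of turn. Its arguments: {"type":"object","properties":{"series":{"type":"string"},"jaw":{"type":"number"},"grip_force":{"type":"number"}},"required":["series"]}

```bash
mkdir -p pics; cat > h.py <<'E'
import numpy as np,cv2
from rig import arm
from scipy.spatial.transform import Rotation as Rn
def px2z(cam,uv,z):
    m=arm.camera_model(cam);K=np.array(m["camera_matrix"]);R=np.array(m["R"]);t=np.array(m["t"])
    d=R.T@np.linalg.inv(K)@np.array([uv[0],uv[1],1.]);c=-R.T@t
    return c+d*(z-c[2])/d[2]
def proj(cam,X):
    m=arm.camera_model(cam);K=np.array(m["camera_matrix"]);p=K@(np.array(m["R"])@np.array(X)+np.array(m["t"]))
    return p[:2]/p[2]
def save(n,im): cv2.imwrite('pics/'+n,im[:,:,::-1])
E
python3 - <<'E'
from h import *
s=arm.state();print(s)
for c in("top","side"):
    im=arm.get_image(c);save(c+'0.png',im)
    m=arm.camera_model(c);print(c,m, -np.array(m["R"]).T@np.array(m["t"]))
    for n in("rotator","bar_axis","strip_large_mid","strip_small_mid"):
        for d in arm.mark_of(c,n)[:4]: print(c,n,d, px2z(c,d['centre'],{'rotator':0,'bar_axis':.13,'strip_large_mid':.017,'strip_small_mid':.009}[n]).round(4))
a=cv2.imread('pics/top0.png');
E
```

```text
{'t': 0.0, 'joint_pos': array([ 1.1067586 ,  0.41193205, -0.01271142,  1.59710746,  0.00561639,
        1.13431201, -0.08219007]), 'qd': array([-0.00052688,  0.00066741, -0.00156996,  0.00162319, -0.00168936,
        0.00056913,  0.00086186]), 'tau': array([ 8.07175693e-04, -6.00627851e+01,  6.82072397e-01, -2.99408627e+01,
        1.37218687e-02,  1.05504142e-02, -1.67983558e-05]), 'position': array([ 0.24073525, -0.57619622,  0.23040711]), 'orientation': array([-0.40247474,  2.00598035, -2.00259316]), 'force': array([-0.621722  ,  0.71792957, -0.46718679]), 'ft_torque': array([ 0.00921903, -0.03803805,  0.01391077]), 'width': 1.0020006128020922}
top {'camera_matrix': array([[515.09354124,   0.        , 324.4437021 ],
       [  0.        , 515.09354124, 246.80233217],
       [  0.        ,   0.        ,   1.        ]]), 'R': array([[ 0.02158256, -0.99947058,  0.02434639],
       [-0.99175378, -0.02448028, -0.1257981 ],
       [ 0.12632751, -0.02143058, -0.99175707]]), 't': array([-0.14506494,  0.48245395,  0.94430303])} [ 0.36231495 -0.11294057  1.0007428 ]
top bar_axis {'centre': [
[... 788 characters left out ...]
0860925, -0.76896898]]), 't': array([0.41290259, 0.27485278, 1.04261052])} [0.25502613 0.56266034 0.97542007]
side rotator {'centre': [184.9, 331.6], 'conf': 0.64} [0.6563 0.0851 0.    ]
side bar_axis {'centre': [173.6, 292.1], 'conf': 0.6} [0.6581 0.081  0.13  ]
side strip_large_mid {'centre': [395.8, 265.9], 'conf': 0.93} [ 0.2958 -0.1923  0.017 ]
side strip_large_mid {'centre': [291.8, 342.1], 'conf': 0.86} [0.4454 0.0501 0.017 ]
side strip_large_mid {'centre': [428.5, 199.5], 'conf': 0.85} [ 0.265  -0.4082  0.017 ]
side strip_large_mid {'centre': [338.7, 204.4], 'conf': 0.72} [ 0.4602 -0.3265  0.017 ]
side strip_small_mid {'centre': [304.0, 247.1], 'conf': 0.95} [ 0.4986 -0.1859  0.009 ]
```

View pics/top0.png

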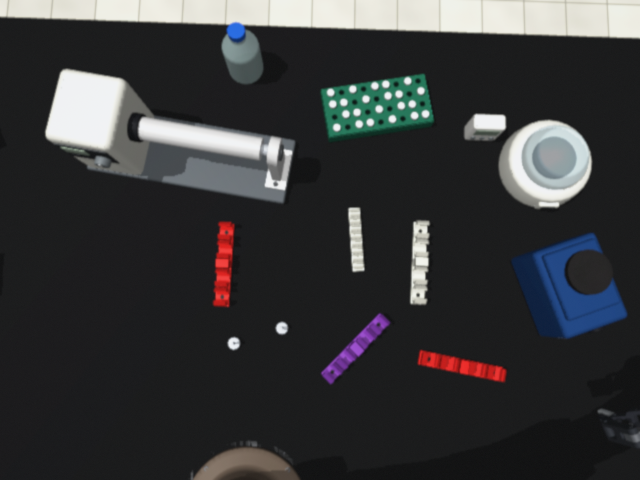

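View pics/side0.png

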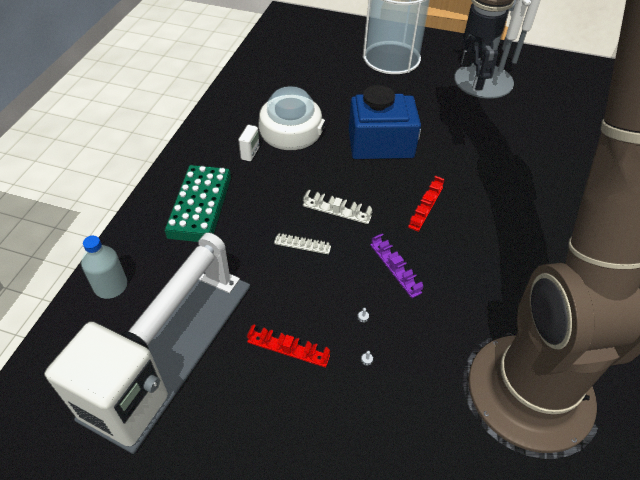

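Large-strip candidates (top view): off-white (421,262), purple (357,348), red (461,366), red (224,264). The off-white one at (421,262) matches the description. The off-white strip at (356,240) is the small one with eight clips. I'll enlarge it and the bar.

```bash
python3 - <<'E'
from h import *
t=cv2.imread('pics/top0.png');s=cv2.imread('pics/side0.png')
r=lambda im,x0,y0,x1,y1:cv2.resize(im[y0:y1,x0:x1],(400,300),interpolation=cv2.INTER_CUBIC)
a=np.vstack([np.hstack([r(t,120,85,300,220),r(t,340,200,460,290+20)]),np.hstack([r(s,110,230,250,335),r(s,260,170,390,268)])])
cv2.imwrite('pics/crop1.png',a)
for c in("top","side"):
    for n in("rotator","bar_axis"):
        for d in arm.cut_out(c,n)[:2]:
            ys,xs=np.nonzero(d['region']);print(c,n,d['conf'],d['centre'],xs.min(),xs.max(),ys.min(),ys.max(),len(xs))
    for d in arm.cut_out(c,"strip_large_mid"):
        ys,xs=np.nonzero(d['region']);P=np.array([px2z(c,q,.01)[:2] for q in zip(xs,ys)])
        w,v=np.linalg.eigh(np.cov(P.T));ax=v[:,1];k=(P-P.mean(0))@ax
        print(c,d['centre'],d['conf'],P.mean(0).round(4),"ang",np.degrees(np.arctan2(ax[1],ax[0])).round(2),"len",np.ptp(k).round(3),"mid",(P.mean(0)+ax*(k.max()+k.min())/2).round(4))
m=arm.camera_model("wrist");print(m); print(Rn.from_rotvec(arm.state()['orientation']).as_matrix().round(3))
E
```

```text
top rotator 0.73 [153.6, 144.8] 46 294 69 202 17893
top bar_axis 0.86 [153.8, 144.0] 46 294 69 203 18102
top [459.7, 365.1] 0.96 [ 0.2681 -0.3993] ang 79.37 len 0.168 mid [ 0.268  -0.3998]
top [223.6, 260.5] 0.9 [0.4513 0.0586] ang 178.64 len 0.164 mid [0.452  0.0586]Traceback (most recent call last):
  File "<stdin>", line 11, in <module>
  File "h.py", line 5, in px2z
    m=arm.camera_model(cam);K=np.array(m["camera_matrix"]);R=np.array(m["R"]);t=np.array(m["t"])
ValueError: time passes only in moves, steps and waits
```

View pics/crop1.png

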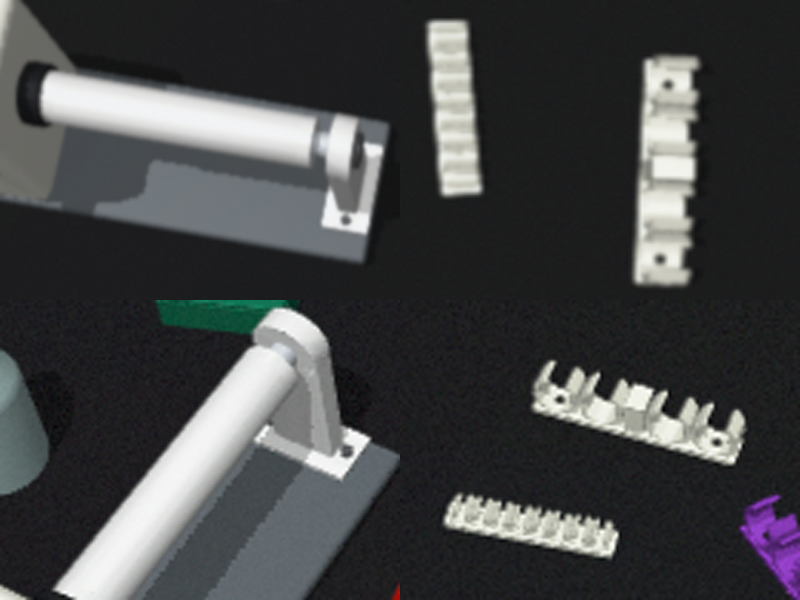

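```bash
cat > h.py <<'E'
import numpy as np,cv2,functools
from rig import arm
from scipy.spatial.transform import Rotation as Rn
@functools.lru_cache(None)
def cm(cam):
    m=arm.camera_model(cam);return tuple(np.array(m[k]) for k in("camera_matrix","R","t"))
def ray(cam,uv):
    K,R,t=cm(cam);return -R.T@t, R.T@np.linalg.inv(K)@np.array([uv[0],uv[1],1.])
def px2z(cam,uv,z):
    c,d=ray(cam,uv);return c+d*(z-c[2])/d[2]
def proj(cam,X):
    K,R,t=cm(cam);p=K@(R@np.array(X)+t);return p[:2]/p[2]
def save(n,im): cv2.imwrite('pics/'+n,im[:,:,::-1])
E
python3 - <<'E'
from h import *
N=[]
for c,rng in(("top",range(152,252,4)),("side",range(262,322,3))):
    g=cv2.imread(f'pics/{c}0.png',0).astype(float);p=[]
    K,R,t=cm(c)
    for q in rng:
        if c=="top": l=g[:,q]; e=138+(q-202)*.165
        else: l=g[q]; e=173.6-(q-292)*.87
        k=int(round(e));a=k
        while l[a]>150:a-=1
        b=k
        while l[b]>150:b+=1
        a=a+(150-l[a])/(l[a+1]-l[a]);b=b-1+(l[b-1]-150)/(l[b-1]-l[b])
        p.append((q,(a+b)/2,b-a))
    p=np.array(p);f=np.polyfit(p[:,0],p[:,1],1);print(c,f,np.std(p[:,1]-np.polyval(f,p[:,0])).round(2),p[[0,-1],2])
    pts=[(q,np.polyval(f,q)) if c=="top" else (np.polyval(f,q),q) for q in(rng[0],rng[-1])]
    r=[ray(c,u) for u in pts];n=np.cross(r[0][1],r[1][1]);n/=np.linalg.norm(n);N.append((n,n@r[0][0]))
    if c=="top":P=[px2z(c,u,.13) for u in pts];d=P[1]-P[0];print(P,"ang",np.degrees(np.arctan2(-d[1],-d[0])))
d=np.cross(N[0][0],N[1][0]);d/=np.linalg.norm(d);d*=np.sign(d[1]);print("dir",d,np.degrees(np.arctan2(d[1],d[0])))
x=np.linalg.solve(np.array([N[0][0],N[1][0],d]),[N[0][1],N[1][1],d@np.array([.6589,.083,.13])]);print("axis pt",x)
# hubs: bar ends by top image
for u in((140,128.6),(259.5,148)):print(px2z("top",u,.13))
m=cv2.imread('pics/top0.png');roi=(m.min(2)>110)
for c in ("top",):
    msk=np.zeros_like(roi);msk[205:315,395:445]=1;ys,xs=np.nonzero(roi&msk)
    P=np.array([px2z(c,q,.008)[:2] for q in zip(xs,ys)]);w,v=np.linalg.eigh(np.cov(P.T));ax=v[:,1];k=(P-P.mean(0))@ax
    print("strip",P.mean(0),np.degrees(np.arctan2(ax[1],ax[0])),np.ptp(k),P.mean(0)+ax*(k.max()+k.min())/2)
w=arm.camera_model("wrist");print(w);print(Rn.from_rotvec(arm.state()['orientation']).as_matrix().round(3))
E
```

```text
top [  0.17222927 102.89847542] 0.05 [21.68701299 21.37878788]
[array([0.67233202, 0.17286852, 0.13      ]), array([0.64754245, 0.00520963, 0.13      ])] ang 81.58934686024811
side [ -0.78942882 403.05231392] 0.07 [24.00263158 26.45735294]
dir [0.14536817 0.98937313 0.0029844 ] 81.64136308787063
axis pt [0.65767919 0.08316574 0.13451906]
[0.67256126 0.19362351 0.13      ]
[ 0.64383747 -0.01491355  0.13      ]
strip [ 0.46345631 -0.31910734] 177.48281877448971 0.16310374704822356 [ 0.46404877 -0.31913339]
{'camera_matrix': array([[371.64829954,   0.        , 323.6093069 ],
       [  0.        , 371.64829954, 237.33554456],
       [  0.        ,   0.        ,   1.        ]]), 'tool_from_camera': array([[-6.12075737e-04,  9.52840823e-01,  3.03469919e-01,
        -7.80834144e-02],
       [ 5.59245617e-04, -3.03469602e-01,  9.52840956e-01,
        -1.42122354e-01],
       [ 9.99999656e-01,  7.52925053e-04, -3.47125674e-04,
        -2.85593044e-04],
       [ 0.00000000e+00,  0.00000000e+00,  0.00000000e+00,
         1.00000000e+00]])}
[[-0.923  0.     0.386]
 [-0.386 -0.    -0.923]
 [ 0.    -1.     0.   ]]
```

Only the off-white strip at top (421,262) has four large clips and a rib. It's at about (0.464,-0.319), lying at 177.5°. Bar: middle about (0.658,0.086), direction 81.6°. No flat shows, so it probably faces down. I'm moving above the bar.

Request:
{"op": "jog_arm", "data": {
  "series": "0.6 0.97 0.06 0.3;0.6 0.97 0.06 0.3;0.6 0.97 0.06 0.3;0.6 0.97 0.06 0.3;0.6 0.97 0.06 0.3;0.6 0.97 0.06 0.3;0.6 0.97 0.06 0.3;0.6 0.97 0.06 0.3;0.6 0.97 0.06 0.3;0.6 0.97 0.06 0.3",
  "jaw": 1,
  "grip_force": 20
}}

```text
t: 1.65
position: [0.3676, -0.3691, 0.2446]
orientation: [-0.676, 1.803, -1.808]
force: [0.7, 0.2, -0.5]
width: -0.006
```

Request:
{"op": "jog_arm", "data": {
  "series": "0.6 0.97 0.06 0.3;0.6 0.97 0.06 0.3;0.6 0.97 0.06 0.3;0.6 0.97 0.06 0.3;0.6 0.97 0.06 0.3;0.6 0.97 0.06 0.3;0.6 0.97 0.06 0.3;0.6 0.97 0.06 0.3;0.6 0.97 0.06 0.3;0.6 0.97 0.06 0.3"
}}

```text
t: 2.65
position: [0.4962, -0.1565, 0.2578]
orientation: [-0.911, 1.584, -1.589]
force: [0.2, 0.1, -0.6]
width: -0.002
```

Request:
{"op": "jog_arm", "data": {
  "series": "0.68 1 0 0.34;0.68 1 0 0.34;0.68 1 0 0.34;0.68 1 0 0.34;0.68 1 0 0.34;0.68 1 0 0.34;0.68 1 0 0.34;0.68 1 0 0.34;0.68 1 0 0.34;0.68 1 0 0.34"
}}

```text
t: 3.65
position: [0.6367, 0.0635, 0.258]
orientation: [-1.128, 1.325, -1.329]
force: [-0.1, -1.0, 0.1]
width: -0.001
```

Request:
{"op": "jog_arm", "data": {
  "series": "0.7 0.9 0 0.2;0 0 0 0;0 0 0 0"
}}

```text
t: 3.95
position: [0.6509, 0.0897, 0.2569]
orientation: [-1.142, 1.306, -1.305]
force: [0.0, -0.9, -0.5]
width: 0.002
```

```bash
cat >> h.py <<'E'
YB=np.array([np.cos(np.radians(81.6)),np.sin(np.radians(81.6)),0]);XB=np.array([YB[1],-YB[0],0]);C=np.array([.658,.086,.13])
def st():
    s=arm.state();R=Rn.from_rotvec(s['orientation']).as_matrix();p=s['position']
    print("t",round(s['t'],2),"p",p.round(4),"yaw",np.degrees(np.arctan2(R[1,2],R[0,2])).round(2),"loc x,y",((p-C)@XB).round(4),((p-C)@YB).round(4),"F",np.array(s['force']).round(1),"w",round(s['width'],3));return s,R
def wpix(s,R,X):
    m=arm.camera_model("wrist");T=np.array(m["tool_from_camera"]);K=m["camera_matrix"]
    q=T[:3,:3].T@(R.T@(np.array(X)-s['position'])-T[:3,3]);th=np.arctan2(np.hypot(q[0],q[1]),q[2]);ph=np.arctan2(q[1],q[0])
    return K[0,2]+K[0,0]*th*np.cos(ph),K[1,2]+K[0,0]*th*np.sin(ph)
E
python3 - <<'E'
from h import *
s,R=st();save('w1.png',arm.get_image("wrist"))
for n in(-.105,0,.105):print(n,wpix(s,R,C+YB*n))
for d in arm.mark_of("wrist","bar_axis"):print(d)
E
```

```text
t 3.95 p [0.6509 0.0897 0.2569] yaw -7.55 loc x,y -0.0075 0.0027 F [ 0.  -0.9 -0.5] w 0.002
-0.105 (np.float64(330.0912969344468), np.float64(347.9454660513442))
0 (np.float64(333.19523406479186), np.float64(231.75202289822445))
0.105 (np.float64(336.13857391032184), np.float64(90.0992217198812))
{'centre': [329.9, 228.7], 'conf': 0.59}
```

View pics/w1.png

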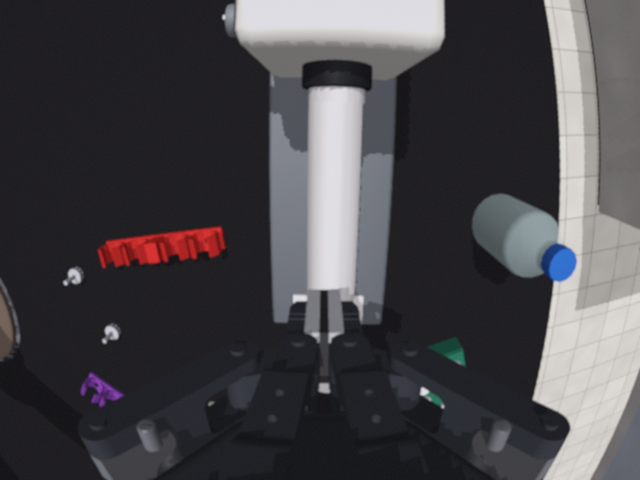

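Request:
{"op": "jog_arm", "data": {
  "series": "0.36 -0.05 0 -0.15;0 0 -0.5 0;0 0 -0.5 0;0 0 -0.5 0;0 0 -0.5 0;0 0 0 0;0 0 0 0",
  "jaw": 0
}}

```text
t: 4.75
position: [0.6573, 0.0839, 0.2128]
orientation: [-1.134, 1.322, -1.322]
force: [0.1, 0.1, 0.9]
width: 0.998
```

```bash
python3 -c "
from h import *
st()"
```

```text
t 4.75 p [0.6573 0.0839 0.2128] yaw -8.82 loc x,y -0.0004 -0.0022 F [0.1 0.1 0.9] w 0.998
```

Request:
{"op": "jog_arm", "data": {
  "series": "0 0 -0.95 0;0 0 -0.95 0;0 0 -0.95 0;0 0 -0.95 0;0 0 -0.9 0;0 0 0 0"
}}

```text
t: 5.35
position: [0.659, 0.0846, 0.1188]
orientation: [-1.128, 1.318, -1.324]
force: [-0.2, 0.3, 0.4]
width: 1.0
```

Request:
{"op": "jog_arm", "data": {
  "series": "0 0 0 0;0 0 0 0;0 0 0 0;0 0 0 0;0 0 0 0;0 0 0 0;0 0 0 0;0 0 0 0",
  "jaw": 1,
  "grip_force": 30
}}

```text
t: 6.15
position: [0.6558, 0.0859, 0.1212]
orientation: [-1.133, 1.321, -1.32]
force: [0.6, 0.9, -5.7]
width: 0.408
```

```bash
python3 -c "
from h import *
st()"
```

```text
t 6.15 p [0.6558 0.0859 0.1212] yaw -8.74 loc x,y -0.0021 -0.0004 F [ 0.6  0.9 -5.7] w 0.408
```

Width reads 0.408, about 34.7 mm against 40 mm for the round, and the jaws shifted about 3 mm to -x. So the flat is on the +x side, squared by the grip. I'll roll the bar with closed fingertips on top.

Request:
{"op": "jog_arm", "data": {
  "series": "0 0 0 0;0 0 0 0;0 0 0.2 0;0 0 0.8 0;0 0 0.9 0;0 0 0.6 0",
  "jaw": 0
}}

```text
t: 6.75
position: [0.6571, 0.086, 0.1765]
orientation: [-1.131, 1.32, -1.322]
force: [0.4, 0.0, 0.4]
width: 0.997
```

Request:
{"op": "jog_arm", "data": {
  "series": "0.35 -0.05 0 0;0.35 -0.05 0 0;0 0 0 0;0 0 0 0;0 0 0 0;0 0 0 0;0 0 0 0",
  "jaw": 1
}}

```text
t: 7.45
position: [0.673, 0.0838, 0.1779]
orientation: [-1.129, 1.318, -1.322]
force: [0.4, 0.8, 0.4]
width: -0.0
```

```bash
python3 -c "
from h import *
st()"
```

```text
t 7.45 p [0.673  0.0838 0.1779] yaw -8.78 loc x,y 0.0152 -0.0 F [0.4 0.8 0.4] w -0.0
```

Request:
{"op": "jog_arm", "data": {
  "series": "-0.2 0.03 -0.6 0;0 0 -0.4 0;0 0 -0.2 0;0 0 -0.15 0;0 0 -0.15 0;0 0 -0.15 0;0 0 -0.15 0"
}}

```text
t: 8.15
position: [0.6751, 0.0834, 0.1464]
orientation: [-1.115, 1.308, -1.331]
force: [1.0, -1.5, 7.0]
width: -0.001
```

```bash
python3 -c "
from h import *
st()"
```

```text
t 8.15 p [0.6751 0.0834 0.1464] yaw -8.89 loc x,y 0.0173 -0.0 F [ 1.  -1.5  7. ] w -0.001
```

Request:
{"op": "jog_arm", "data": {
  "series": "0 0 0.4 0;-0.3 0.04 0 0;-0.25 0.04 0 0;0 0 -0.2 0;0 0 -0.2 0;0 0 -0.25 0;0 0 -0.25 0"
}}

```text
t: 8.85
position: [0.6719, 0.0841, 0.1481]
orientation: [-1.096, 1.292, -1.342]
force: [2.9, -1.8, 14.9]
width: 0.0
```

```bash
python3 -c "
from h import *
st()"
```

```text
t 8.85 p [0.6719 0.0841 0.1481] yaw -9.02 loc x,y 0.014 0.0002 F [ 2.9 -1.8 14.9] w 0.0
```

Request:
{"op": "jog_arm", "data": {
  "series": "0 0 0.4 0;-0.3 0.04 0.1 0;-0.2 0.03 0 0;0 0 0 0"
}}

```text
t: 9.25
position: [0.6603, 0.0855, 0.1576]
orientation: [-1.098, 1.293, -1.342]
force: [-0.2, -0.2, -0.4]
width: -0.005
```

```bash
cat >> h.py <<'E'
def tilt(R): print("finger axis",R[:,1].round(3),"along XB,YB",(R[:,1]@XB).round(3),(R[:,1]@YB).round(3))
E
python3 -c "
from h import *
s,R=st();tilt(R);print(s['joint_pos'])"
```

```text
t 9.25 p [0.6603 0.0855 0.1576] yaw -9.01 loc x,y 0.0023 -0.0001 F [-0.2 -0.2 -0.4] w -0.005
finger axis [ 0.042 -0.001 -0.999] along XB,YB 0.042 0.005
[ 0.1219765   0.57004871 -0.4824911   1.58243808  0.31319295  1.02335113
 -0.6068232 ]
```

The arm stays tilted 2.4° after pressing from the top. I'll instead press the inner pad of the open -x finger against the bar's -x side and stroke down, which pushes the tip the other way.

Request:
{"op": "jog_arm", "data": {
  "series": "0 0 0.9 0;0.3 -0.04 0 0;0.3 -0.04 0 0;0 0 0 0;0 0 -0.7 0;0 0 -0.9 0;0 0 -0.9 0;0 0 -0.4 0;0 0 0 0",
  "jaw": 0
}}

```text
t: 10.15
position: [0.6682, 0.0834, 0.1056]
orientation: [-1.109, 1.3, -1.337]
force: [0.4, -0.8, -0.0]
width: 1.001
```

```bash
python3 -c "
from h import *
s,R=st();tilt(R)"
```

```text
t 10.15 p [0.6682 0.0834 0.1056] yaw -8.93 loc x,y 0.0105 -0.0011 F [ 0.4 -0.8 -0. ] w 1.001
finger axis [ 0.03  -0.002 -1.   ] along XB,YB 0.03 0.002
```

Request:
{"op": "jog_arm", "data": {
  "series": "0.2 -0.03 0.4 0;0.2 -0.03 0 0;0.15 -0.02 0 0;0.15 -0.02 0 0;0.15 -0.02 0 0"
}}

```text
t: 10.65
position: [0.6807, 0.082, 0.1145]
orientation: [-1.119, 1.307, -1.332]
force: [-12.1, 0.4, 1.7]
width: 1.0
```

```bash
python3 -c "
from h import *
s,R=st();tilt(R)"
```

```text
t 10.65 p [0.6807 0.082  0.1145] yaw -8.85 loc x,y 0.0231 -0.0007 F [-12.1   0.4   1.7] w 1.0
finger axis [ 0.019 -0.003 -1.   ] along XB,YB 0.019 -0.0
```

Request:
{"op": "jog_arm", "data": {
  "series": "0.15 -0.02 -0.25 0;0.15 -0.02 -0.25 0;0.15 -0.02 -0.25 0;0.15 -0.02 -0.25 0;0.15 -0.02 -0.25 0"
}}

```text
t: 11.15
position: [0.6797, 0.0822, 0.0876]
orientation: [-1.152, 1.326, -1.318]
force: [-13.6, 0.3, 3.6]
width: 1.002
```

```bash
python3 -c "
from h import *
s,R=st();tilt(R)"
```

```text
t 11.15 p [0.6797 0.0822 0.0876] yaw -8.58 loc x,y 0.022 -0.0006 F [-13.6   0.3   3.6] w 1.002
finger axis [-0.015 -0.007 -1.   ] along XB,YB -0.014 -0.009
```

Request:
{"op": "jog_arm", "data": {
  "series": "-0.45 0.06 0 0;-0.2 0.03 0.8 0;-0.2 0.03 1 0;-0.2 0.03 1 0;-0.2 0.03 1 0;0 0 1 0;0 0 0.5 0;0 0 0 0"
}}

```text
t: 11.95
position: [0.6569, 0.0872, 0.2124]
orientation: [-1.136, 1.315, -1.323]
force: [1.1, 0.5, 0.4]
width: 1.0
```

```bash
python3 -c "
from h import *
s,R=st();tilt(R);im=arm.get_image('wrist')
save('w2.png',cv2.resize(im[60:340,220:460],(600,700))[:600])"
```

```text
t 11.95 p [0.6569 0.0872 0.2124] yaw -8.59 loc x,y -0.0013 0.001 F [1.1 0.5 0.4] w 1.0
finger axis [ 0.002 -0.005 -1.   ] along XB,YB 0.002 -0.004
```

View pics/w2.png

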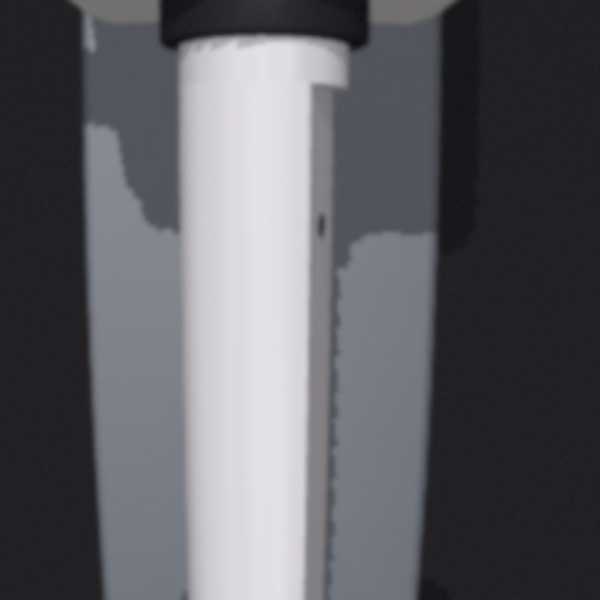

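The flat is visible on the +x side and faces about 11° above horizontal, with one hole near the crop's (321,224). It needs about 79° more. Repeating the stroke.

Request:
{"op": "jog_arm", "data": {
  "series": "0.4 -0.06 0 0;0.4 -0.06 -0.5 0;0 0 -1 0;0 0 -1 0;0 0 -1 0;0 0 -0.95 0;0 0 0 0"
}}

```text
t: 12.7
position: [0.6734, 0.0821, 0.1089]
orientation: [-1.145, 1.322, -1.321]
force: [-0.1, 0.1, 0.0]
width: 0.999
```

```bash
python3 -c "
from h import *
s,R=st();tilt(R)"
```

```text
t 12.7 p [0.6734 0.0821 0.1089] yaw -8.66 loc x,y 0.0158 -0.0016 F [-0.1  0.1  0. ] w 0.999
finger axis [-0.008 -0.006 -1.   ] along XB,YB -0.007 -0.008
```

Request:
{"op": "jog_arm", "data": {
  "series": "0.15 -0.02 0.35 0;0.15 -0.02 0 0;0.18 -0.02 0 0;0.18 -0.02 0 0;0.18 -0.02 -0.2 0;0.18 -0.02 -0.25 0;0.18 -0.02 -0.25 0;0.18 -0.02 -0.25 0;0.18 -0.02 -0.25 0;0.18 -0.02 -0.15 0"
}}

```text
t: 13.7
position: [0.6768, 0.0816, 0.0863]
orientation: [-1.213, 1.364, -1.29]
force: [-15.6, -0.2, 3.8]
width: 0.996
```

Request:
{"op": "jog_arm", "data": {
  "series": "-0.45 0.06 0 0;-0.2 0.03 0.8 0;-0.2 0.03 1 0;-0.2 0.03 1 0;-0.2 0.03 1 0;0 0 1 0;0 0 0.5 0;0 0 0 0"
}}

```text
t: 14.5
position: [0.6555, 0.0868, 0.2127]
orientation: [-1.195, 1.352, -1.296]
force: [-0.3, 0.6, -0.6]
width: 0.995
```

```bash
python3 -c "
from h import *
s,R=st();tilt(R);im=arm.get_image('wrist')
save('w3.png',cv2.resize(im[60:340,220:460],(600,700))[:600])"
```

```text
t 14.5 p [0.6555 0.0868 0.2127] yaw -8.18 loc x,y -0.0026 0.0004 F [-0.3  0.6 -0.6] w 0.995
finger axis [-0.062 -0.012 -0.998] along XB,YB -0.059 -0.02
```

View pics/w3.png

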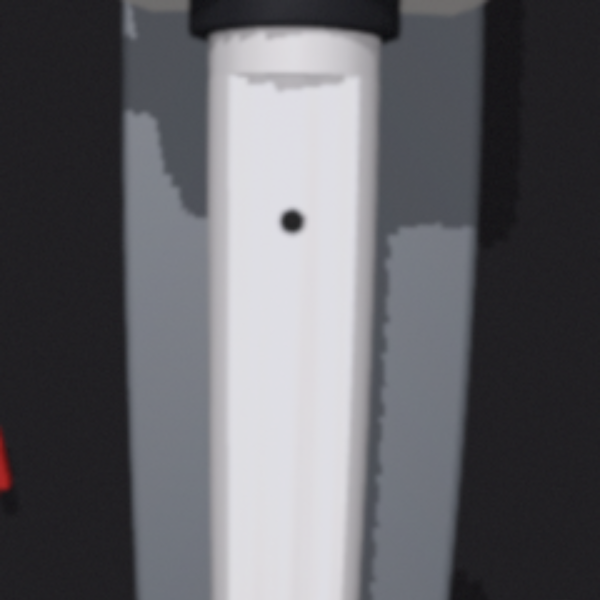

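The flat is now almost straight up: the hole at crop (292,221) nearly matches the bar's centre, column 294.5. The tool has picked up a 3.4° tilt, so I'll push sideways against the fixed housing to take it out before gripping.

Request:
{"op": "jog_arm", "data": {
  "series": "0.92 -0.14 0.1 0;0.92 -0.14 0 0;0.92 -0.14 0 0;0.92 -0.14 0 0;0.92 -0.14 0 0;0.14 0.97 0 0;0.14 0.97 0 0;0.14 0.97 0 0;0.14 0.97 0 0;0.14 0.97 0 0",
  "jaw": 1
}}

```text
t: 15.55
position: [0.7621, 0.1714, 0.2069]
orientation: [-1.204, 1.358, -1.298]
force: [0.0, 1.1, -0.2]
width: 0.002
```

Request:
{"op": "jog_arm", "data": {
  "series": "0.14 0.97 0 0;0.14 0.97 0 0;0 0 -0.8 0;0 0 -0.8 0;0 0 -0.4 0;0 0 0 0"
}}

```text
t: 16.15
position: [0.7636, 0.2224, 0.1621]
orientation: [-1.212, 1.353, -1.287]
force: [-1.2, -0.2, -0.4]
width: 0.001
```

```bash
python3 -c "
from h import *
s,R=st();tilt(R)"
```

```text
t 16.15 p [0.7636 0.2224 0.1621] yaw -7.72 loc x,y 0.0846 0.1504 F [-1.2 -0.2 -0.4] w 0.001
finger axis [-0.074 -0.015 -0.997] along XB,YB -0.071 -0.026
```

Push in -x against the housing's side.

Request:
{"op": "jog_arm", "data": {
  "series": "-0.2 0.03 0 0;-0.2 0.03 0 0;-0.2 0.03 0 0;-0.2 0.03 0 0;-0.2 0.03 0 0"
}}

```text
t: 16.65
position: [0.7547, 0.2201, 0.1625]
orientation: [-1.184, 1.344, -1.303]
force: [15.3, 2.6, -7.8]
width: -0.001
```

```bash
python3 -c "
from h import *
s,R=st();tilt(R)"
```

```text
t 16.65 p [0.7547 0.2201 0.1625] yaw -8.27 loc x,y 0.0761 0.1467 F [15.3  2.6 -7.8] w -0.001
finger axis [-0.049 -0.011 -0.999] along XB,YB -0.046 -0.018
```

Request:
{"op": "jog_arm", "data": {
  "series": "-0.2 0.03 0 0;-0.2 0.03 0 0;-0.2 0.03 0 0;-0.2 0.03 0 0"
}}

```text
t: 17.05
position: [0.755, 0.2178, 0.1652]
orientation: [-1.145, 1.327, -1.322]
force: [15.9, 2.3, -8.9]
width: -0.005
```

```bash
python3 -c "
from h import *
s,R=st();tilt(R)"
```

```text
t 17.05 p [0.755  0.2178 0.1652] yaw -8.86 loc x,y 0.0767 0.1445 F [15.9  2.3 -8.9] w -0.005
finger axis [-0.011 -0.006 -1.   ] along XB,YB -0.01 -0.008
```

Request:
{"op": "jog_arm", "data": {
  "series": "-0.2 0.03 0 0;0.5 -0.08 0 0;0.2 -0.03 1 0;0 0 1 0;-0.1 -0.99 0.4 0;-0.14 -0.99 0 0;-0.14 -0.99 0 0;-0.14 -0.99 0 0;-0.14 -0.99 0 0;-0.14 -0.99 0 0"
}}

```text
t: 18.05
position: [0.7507, 0.0815, 0.217]
orientation: [-1.131, 1.322, -1.335]
force: [-0.6, -0.7, 0.0]
width: -0.0
```

Request:
{"op": "jog_arm", "data": {
  "series": "-0.95 -0.3 0 0;-0.95 0.14 0 0;-0.95 0.14 0 0;-0.9 0.14 0 0;0 0 0 0;0 0 0 0"
}}

```text
t: 18.65
position: [0.6688, 0.0595, 0.213]
orientation: [-1.129, 1.334, -1.358]
force: [0.2, 1.0, 0.5]
width: 0.0
```

```bash
cat >> h.py <<'E'
def wray(s,R,u):
    m=arm.camera_model("wrist");T=np.array(m["tool_from_camera"]);K=m["camera_matrix"]
    a=np.array([(u[0]-K[0,2]),(u[1]-K[1,2])])/K[0,0];th=np.hypot(*a);d=np.array([*(a/max(th,1e-9)*np.sin(th)),np.cos(th)])
    return s['position']+R@T[:3,3], R@(T[:3,:3]@d)
def wz(s,R,u,z):
    c,d=wray(s,R,u);return c+d*(z-c[2])/d[2]
E
python3 - <<'E'
from h import *
s,R=st();tilt(R);im=arm.get_image('wrist');save('w4.png',im)
g=cv2.cvtColor(im,cv2.COLOR_RGB2GRAY).astype(float)
u0=wpix(s,R,C+YB*.062+np.array([0,0,.014]));print("hole pred",u0)
x,y=map(int,u0);w=g[y-14:y+15,x-14:x+15];m=(w<w.max()-40)*(w.max()-w);yy,xx=np.mgrid[y-14:y+15,x-14:x+15]
h=(m*xx).sum()/m.sum(),(m*yy).sum()/m.sum();P=wz(s,R,h,.144);print("hole",h,"loc",((P-C)@XB).round(4),((P-C)@YB).round(4))
for r in range(100,260,30):
    b=(im[r].min(1)>150).astype(int) if 0 else g[r]>140
    k=int(wpix(s,R,C+YB*.03)[0]);a=k
    while b[a]:a-=1
    e=k
    while b[e]:e+=1
    # silhouette rays -> bisecting plane at z=.13
    c,d1=wray(s,R,(a+.5,r));_,d2=wray(s,R,(e-.5,r));d1=d1-(d1@YB)*YB;d2=d2-(d2@YB)*YB
    d=d1/np.linalg.norm(d1)+d2/np.linalg.norm(d2);P=c+d*(.13-c[2])/d[2];print(r,a,e,"axis loc x",((P-C)@XB).round(4))
E
```

```text
t 18.65 p [0.6688 0.0595 0.213 ] yaw -10.54 loc x,y 0.0146 -0.0246 F [0.2 1.  0.5] w 0.0
finger axis [-0.    -0.018 -1.   ] along XB,YB 0.002 -0.018
hole pred (np.float64(290.91200342360906), np.float64(107.05927993912641))
hole (np.float64(291.68010322121376), np.float64(105.49439402028831)) loc 0.0005 0.0629
100 259 325 axis loc x -0.0003
130 260 326 axis loc x -0.0006
160 262 327 axis loc x -0.0005
190 264 328 axis loc x -0.0006
220 266 329 axis loc x -0.0007
250 269 330 axis loc x -0.0006
```

The hole sits about 1 mm off the axis toward +x, so the flat is about 4° short of level. I'll press it level with both fingertips slightly spread.

Request:
{"op": "jog_arm", "data": {
  "series": "-0.28 0.66 0 0.18;-0.28 0.66 0 0.17;0 0 -0.9 0;0 0 -0.9 0;0 0 -0.6 0;0 0 0 0",
  "jaw": 0.85
}}

```text
t: 19.3
position: [0.6572, 0.0934, 0.1631]
orientation: [-1.149, 1.303, -1.324]
force: [-0.5, 0.2, -0.2]
width: 0.154
```

```bash
python3 -c "
from h import *
s,R=st();tilt(R)"
```

```text
t 19.3 p [0.6572 0.0934 0.1631] yaw -8.0 loc x,y -0.0018 0.0072 F [-0.5  0.2 -0.2] w 0.154
finger axis [ 0.001 -0.015 -1.   ] along XB,YB 0.004 -0.014
```

Request:
{"op": "jog_arm", "data": {
  "series": "0.06 -0.01 -0.4 0;0 0 -0.3 0;0 0 -0.25 0;0 0 -0.25 0;0 0 -0.3 0;0 0 -0.3 0"
}}

```text
t: 19.9
position: [0.6593, 0.095, 0.1443]
orientation: [-1.145, 1.296, -1.33]
force: [-17.4, -3.9, 39.2]
width: 0.151
```

```bash
python3 -c "
from h import *
s,R=st();tilt(R)"
```

```text
t 19.9 p [0.6593 0.095  0.1443] yaw -8.03 loc x,y 0.0 0.0091 F [-17.4  -3.9  39.2] w 0.151
finger axis [ 0.009 -0.018 -1.   ] along XB,YB 0.012 -0.016
```

Request:
{"op": "jog_arm", "data": {
  "series": "0 0 0.3 0;0 0 0.8 0;0 0 0.9 0;0 -0.3 0.9 0;0 -0.3 0.2 0;0 0 0 0"
}}

```text
t: 20.5
position: [0.6603, 0.0819, 0.2121]
orientation: [-1.14, 1.292, -1.333]
force: [0.1, -0.6, -0.4]
width: 0.151
```

```bash
cat > hole.py <<'E'
from h import *
s,R=st();tilt(R);im=arm.get_image('wrist');save('w5.png',im)
g=cv2.cvtColor(im,cv2.COLOR_RGB2GRAY).astype(float)
u0=wpix(s,R,C+YB*.062+np.array([0,0,.014]))
x,y=map(int,u0);w=g[y-14:y+15,x-14:x+15];m=(w<w.max()-40)*(w.max()-w);yy,xx=np.mgrid[y-14:y+15,x-14:x+15]
h=(m*xx).sum()/m.sum(),(m*yy).sum()/m.sum();P=wz(s,R,h,.144);print("hole",u0,h,"loc",((P-C)@XB).round(4),((P-C)@YB).round(4))
for r in range(110,230,30):
    b=g[r]>140;k=int(wpix(s,R,C+YB*.03)[0]);a=e=k
    while b[a]:a-=1
    while b[e]:e+=1
    c,d1=wray(s,R,(a+.5,r));_,d2=wray(s,R,(e-.5,r));d1=d1-(d1@YB)*YB;d2=d2-(d2@YB)*YB
    d=d1/np.linalg.norm(d1)+d2/np.linalg.norm(d2);P=c+d*(.13-c[2])/d[2];print(r,a,e,"axis loc x",((P-C)@XB).round(4))
E
python3 hole.py
```

```text
t 20.5 p [0.6603 0.0819 0.2121] yaw -8.1 loc x,y 0.0029 -0.0037 F [ 0.1 -0.6 -0.4] w 0.151
finger axis [ 0.015 -0.018 -1.   ] along XB,YB 0.017 -0.016
hole (np.float64(316.58173091928325), np.float64(142.94410471553556)) (np.float64(316.8343210737319), np.float64(141.31366567892627)) loc 0.0001 0.0629
110 283 350 axis loc x -0.0001
140 316 316 axis loc x -0.0004
170 283 349 axis loc x -0.0003
200 283 348 axis loc x -0.0006
```

Now to the strip.

Request:
{"op": "jog_arm", "data": {
  "series": "-0.46 -0.95 0 -0.7;-0.46 -0.95 0 -0.7;-0.46 -0.95 0 -0.7;-0.46 -0.95 0 -0.7;-0.46 -0.95 0 -0.7;-0.46 -0.95 0 -0.7;-0.46 -0.95 0 -0.7;-0.46 -0.95 0 -0.7;-0.46 -0.95 0 -0.7;-0.46 -0.95 0 -0.7",
  "jaw": 0
}}

```text
t: 21.55
position: [0.5599, -0.1091, 0.2]
orientation: [-0.685, 1.808, -1.826]
force: [-0.2, -0.3, 0.4]
width: 0.999
```

Request:
{"op": "jog_arm", "data": {
  "series": "-0.46 -0.95 0 -0.7;-0.46 -0.95 0 -0.7;-0.46 -0.95 0 -0.7;-0.46 -0.95 0 -0.7;-0.46 -0.95 0 -0.7;-0.46 -0.95 0 -0.7;-0.46 -0.95 0 -0.7;-0.46 -0.95 0 -0.7;-0.4 -0.8 0 -0.6;0 0 0 0"
}}

```text
t: 22.55
position: [0.4684, -0.2963, 0.2001]
orientation: [-0.043, 2.214, -2.226]
force: [-0.2, -0.7, -0.9]
width: 0.998
```

```bash
python3 - <<'E'
from h import *
s,R=st();tilt(R);im=arm.get_image('wrist')
print(wpix(s,R,[.463,-.319,.017]))
S=[d for d in arm.mark_of('wrist','strip_large_mid')]
for d in S:print(d,wz(s,R,d['centre'],.017).round(4))
u=wpix(s,R,[.463,-.319,.017]);x=int(np.clip(u[0],120,520));y=int(np.clip(u[1],90,390))
save('w6.png',cv2.resize(im[y-90:y+90,x-120:x+120],(800,600)));print(x-120,y-90)
E
```

```text
t 22.55 p [ 0.4684 -0.2963  0.2001] yaw -88.79 loc x,y -0.1317 -0.4059 F [-0.2 -0.7 -0.9] w 0.998
finger axis [-0.018 -0.005 -1.   ] along XB,YB -0.017 -0.008
(np.float64(348.21938750651987), np.float64(212.84048422459816))
{'centre': [348.2, 213.4], 'conf': 0.92} [ 0.4625 -0.319   0.017 ]
{'centre': [20.3, 223.1], 'conf': 0.88} [0.4497 0.0589 0.017 ]
{'centre': [229.4, 357.3], 'conf': 0.86} [ 0.2977 -0.1966  0.017 ]
{'centre': [406.1, 379.8], 'conf': 0.56} [ 0.2688 -0.3955  0.017 ]
228 122
```

View pics/w6.png

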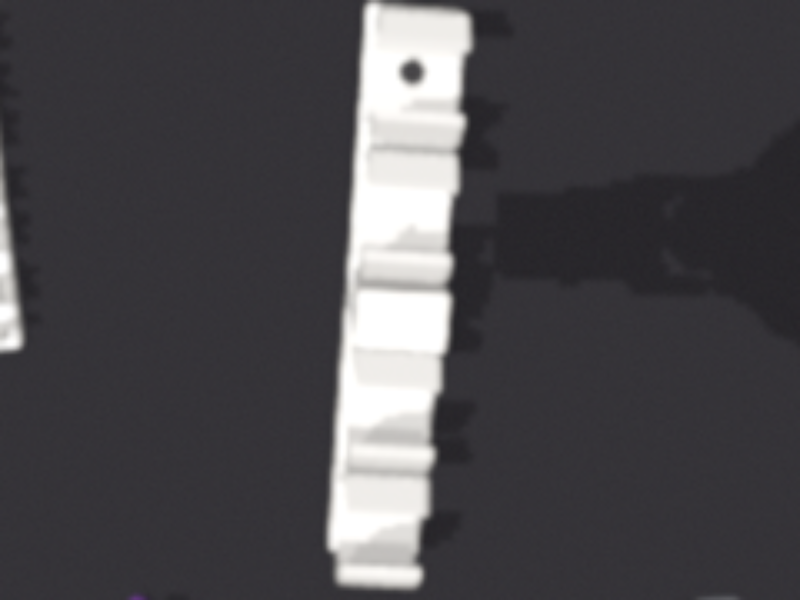

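Confirmed: rib at wrist pixel (348,213), which is (0.4625,-0.319). The small strip is well clear to the left. Descending.

Request:
{"op": "jog_arm", "data": {
  "series": "-0.28 -0.55 0 -0.35;0 -0.5 -0.4 -0.27;0 0 -1 0;0 0 -1 0;0 0 -1 0;0 0 -1 0;0 0 -0.6 0;0 0 0 0"
}}

```text
t: 23.45
position: [0.4664, -0.315, 0.0941]
orientation: [-0.026, -2.191, 2.197]
force: [-0.5, 0.5, 0.2]
width: 1.001
```

```bash
python3 -c "
from h import *
s,R=st();tilt(R);print((s['position']-[.4625,-.319,0]).round(4))"
```

```text
t 23.45 p [ 0.4664 -0.315   0.0941] yaw -92.23 loc x,y -0.131 -0.4246 F [-0.5  0.5  0.2] w 1.001
finger axis [-0.015 -0.002 -1.   ] along XB,YB -0.015 -0.005
[0.0039 0.004  0.0941]
```

Request:
{"op": "jog_arm", "data": {
  "series": "-0.22 -0.2 -0.5 0;0 0 -0.9 0;0 0 -0.9 0;0 0 -0.9 0;0 0 -0.7 0;0 0 0 0"
}}

```text
t: 24.05
position: [0.4631, -0.3226, 0.0153]
orientation: [-0.034, -2.188, 2.204]
force: [0.2, 1.1, -1.1]
width: 1.003
```

```bash
python3 -c "
from h import *
s,R=st();tilt(R);print((s['position']-[.4625,-.319,0]).round(4))"
```

```text
t 24.05 p [ 0.4631 -0.3226  0.0153] yaw -92.33 loc x,y -0.1331 -0.4327 F [ 0.2  1.1 -1.1] w 1.003
finger axis [-0.01  -0.007 -1.   ] along XB,YB -0.009 -0.008
[ 0.0006 -0.0036  0.0153]
```

Request:
{"op": "jog_arm", "data": {
  "series": "-0.03 0.17 -0.22 0;0 0 0 0"
}}

```text
t: 24.25
position: [0.4628, -0.3196, 0.0114]
orientation: [-0.036, -2.188, 2.205]
force: [-0.5, 0.7, 0.3]
width: 1.0
```

Request:
{"op": "jog_arm", "data": {
  "series": "0 0 0 0;0 0 0 0;0 0 0 0;0 0 0 0;0 0 0 0;0 0 0 0;0 0 0 0",
  "jaw": 1,
  "grip_force": 40
}}

```text
t: 24.95
position: [0.4644, -0.3204, 0.014]
orientation: [-0.039, -2.187, 2.209]
force: [-0.2, 0.6, -1.4]
width: 0.27
```

```bash
python3 -c "
from h import *
s,R=st();tilt(R);print((s['position']-[.4625,-.319,0]).round(4))"
```

```text
t 24.95 p [ 0.4644 -0.3204  0.014 ] yaw -92.35 loc x,y -0.1322 -0.4303 F [-0.2  0.6 -1.4] w 0.27
finger axis [-0.005 -0.01  -1.   ] along XB,YB -0.004 -0.01
[ 0.0019 -0.0014  0.014 ]
```

Gripped: width 0.27, about 23 mm, on the 24 mm rib. Lift and carry.

Request:
{"op": "jog_arm", "data": {
  "series": "0 0 0.5 0;0 0 0.9 0;0 0 0.9 0;0 0 0.9 0;0.2 0.5 0.9 0.3;0.45 0.95 0.9 0.68;0.45 0.95 0.9 0.68;0.45 0.95 0.9 0.68;0.45 0.95 0.9 0.68;0.45 0.95 0.9 0.68"
}}

```text
t: 25.95
position: [0.5094, -0.2144, 0.1952]
orientation: [-0.355, 2.031, -2.056]
force: [0.4, 0.0, -0.7]
width: 0.273
```

```bash
python3 -c "
from h import *
s,R=st();tilt(R)"
```

```text
t 25.95 p [ 0.5094 -0.2144  0.1952] yaw -70.81 loc x,y -0.1032 -0.3189 F [ 0.4  0.  -0.7] w 0.273
finger axis [-0.007 -0.013 -1.   ] along XB,YB -0.005 -0.014
```

Request:
{"op": "jog_arm", "data": {
  "series": "0.45 0.95 0.5 0.68;0.45 0.95 0.4 0.68;0.45 0.95 0.2 0.68;0.45 0.95 0 0.68;0.45 0.95 0 0.68;0.45 0.95 0 0.68;0.45 0.95 0 0.68;0.45 0.95 0 0.68;0.45 0.95 0 0.68;0.45 0.95 0 0.68"
}}

```text
t: 26.95
position: [0.6053, -0.0091, 0.2184]
orientation: [-0.933, 1.557, -1.582]
force: [-0.5, -0.5, -1.3]
width: 0.275
```

```bash
python3 -c "
from h import *
s,R=st();tilt(R);print(C-s['position'])"
```

```text
t 26.95 p [ 0.6053 -0.0091  0.2184] yaw -28.73 loc x,y -0.0382 -0.1018 F [-0.5 -0.5 -1.3] w 0.275
finger axis [ 0.003 -0.014 -1.   ] along XB,YB 0.005 -0.013
[ 0.05268813  0.09509876 -0.08837132]
```

Request:
{"op": "jog_arm", "data": {
  "series": "0.5 0.93 0 0.66;0.5 0.93 0 0.66;0.5 0.93 0 0.66;0.5 0.93 0 0.66;0.45 0.85 0 0.6;0 0 0 0;0 0 0 0"
}}

```text
t: 27.65
position: [0.6582, 0.0968, 0.2157]
orientation: [-1.143, 1.302, -1.319]
force: [0.8, 0.3, -0.3]
width: 0.276
```

```bash
python3 - <<'E'
from h import *
s,R=st();tilt(R);im=arm.get_image('wrist');save('w7.png',im[0:420])
for n in(-.08,.08):print(wpix(s,R,s['position']+YB*n+[0,0,-.008]))
for d in arm.mark_of('wrist','strip_large_mid')[:1]:
    P=wz(s,R,d['centre'],s['position'][2]+.003);print(d,"strip-TCP",((P-s['position'])@XB).round(4),((P-s['position'])@YB).round(4))
E
```

```text
t 27.65 p [0.6582 0.0968 0.2157] yaw -7.9 loc x,y -0.0014 0.0107 F [ 0.8  0.3 -0.3] w 0.276
finger axis [ 0.005 -0.009 -1.   ] along XB,YB 0.006 -0.008
(np.float64(321.69295685812665), np.float64(423.6030958166924))
(np.float64(324.67990562287883), np.float64(118.03534663065946))
{'centre': [139.6, 266.8], 'conf': 0.93} strip-TCP -0.0808 0.0197
```

View pics/w7.png

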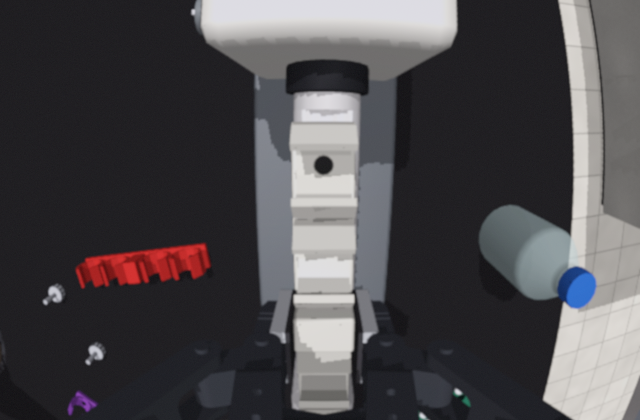

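```bash
python3 - <<'E'
from h import *
s,R=st();g=cv2.imread('pics/w7.png',0)
w=(g[150:180,308:340]<110).astype(np.uint8);m=cv2.moments(w,True);h=(308+m['m10']/m['m00'],150+m['m01']/m['m00'])
z=s['position'][2]-.008;P=wz(s,R,h,z)-s['position'];print(h,m['m00'],"rel",(P@XB).round(4),(P@YB).round(4))
print("tool-frame XT along strip", R[:,0].round(3))
E
```

```text
t 27.75 p [0.6579 0.0963 0.2159] yaw -7.97 loc x,y -0.0016 0.0102 F [-0.1  1.  -1.2] w 0.272
(323.0613718411552, 164.68953068592057) 277.0 rel -0.0004 0.0611
tool-frame XT along strip [-0.139 -0.99   0.008]
```

Request:
{"op": "jog_arm", "data": {
  "series": "0.03 -0.41 0 -0.07;0 0 -0.7 0;0 0 -0.7 0;0 0 -0.5 0;0 0 0 0"
}}

```text
t: 28.25
position: [0.6577, 0.083, 0.1742]
orientation: [-1.138, 1.311, -1.331]
force: [-0.3, -0.9, -2.2]
width: 0.268
```

```bash
python3 -c "
from h import *
s,R=st();tilt(R)"
```

```text
t 28.25 p [0.6577 0.083  0.1742] yaw -8.71 loc x,y 0.0002 -0.003 F [-0.3 -0.9 -2.2] w 0.268
finger axis [ 0.004 -0.012 -1.   ] along XB,YB 0.006 -0.011
```

Request:
{"op": "jog_arm", "data": {
  "series": "0.02 0.22 0 0.04;0 0 -0.35 0;0 0 -0.15 0;0 0 0 0"
}}

```text
t: 28.65
position: [0.6582, 0.0884, 0.1632]
orientation: [-1.141, 1.308, -1.327]
force: [-0.5, 0.6, -0.3]
width: 0.268
```

```bash
python3 -c "
from h import *
s,R=st();tilt(R)"
```

```text
t 28.65 p [0.6582 0.0884 0.1632] yaw -8.42 loc x,y -0.0001 0.0024 F [-0.5  0.6 -0.3] w 0.268
finger axis [ 0.004 -0.011 -1.   ] along XB,YB 0.006 -0.01
```

Aligned (0.1 mm across, 0.6 mm along). Lowering until contact.

Request:
{"op": "jog_arm", "data": {
  "series": "0 -0.02 -0.15 0;0 0 -0.12 0;0 0 -0.12 0;0 0 -0.12 0;0 0 -0.12 0"
}}

```text
t: 29.15
position: [0.6587, 0.0882, 0.1579]
orientation: [-1.138, 1.305, -1.33]
force: [-6.3, -1.8, 13.8]
width: 0.268
```

```bash
python3 -c "
from h import *
s,R=st();tilt(R)"
```

```text
t 29.15 p [0.6587 0.0882 0.1579] yaw -8.47 loc x,y 0.0004 0.0023 F [-6.3 -1.8 13.8] w 0.268
finger axis [ 0.008 -0.013 -1.   ] along XB,YB 0.01 -0.011
```

Request:
{"op": "jog_arm", "data": {
  "series": "0 0 0 0;0 0 0 0"
}}

```text
t: 29.35
position: [0.659, 0.0882, 0.1592]
orientation: [-1.136, 1.304, -1.331]
force: [-0.1, 0.5, -1.5]
width: 0.272
```

Request:
{"op": "jog_arm", "data": {
  "series": "0 0 0 0;0 0 0 0;0 0 0 0;0 0 0 0",
  "jaw": 0.3
}}

```text
t: 29.75
position: [0.6593, 0.0882, 0.1587]
orientation: [-1.136, 1.304, -1.331]
force: [0.7, -0.0, 0.4]
width: 0.698
```

Request:
{"op": "jog_arm", "data": {
  "series": "0 0 0.4 0;0 0 0.8 0;0 0 1 0;0 0 1 0;0 0 0 0"
}}

```text
t: 30.25
position: [0.6594, 0.0886, 0.2287]
orientation: [-1.135, 1.303, -1.331]
force: [0.5, 0.4, 0.4]
width: 0.701
```

```bash
python3 - <<'E'
from h import *
s,R=st();im=arm.get_image('wrist');save('w8.png',im[0:420])
g=cv2.cvtColor(im,cv2.COLOR_RGB2GRAY)
u=wpix(s,R,C+YB*.0629+[0,0,.020]);x,y=map(int,u);w=(g[y-13:y+14,x-13:x+14]<110).astype(np.uint8);m=cv2.moments(w,True)
h=(x-13+m['m10']/m['m00'],y-13+m['m01']/m['m00']);P=wz(s,R,h,.15)-C;print(u,h,m['m00'],"hole loc",(P@XB).round(4),(P@YB).round(4))
E
```

```text
t 30.25 p [0.6594 0.0886 0.2287] yaw -8.46 loc x,y 0.001 0.0028 F [0.5 0.4 0.4] w 0.701
(np.float64(319.8711633005616), np.float64(151.91621776341964)) (321.172131147541, 150.65573770491804) 122.0 hole loc 0.0008 0.0636
```

View pics/w8.png

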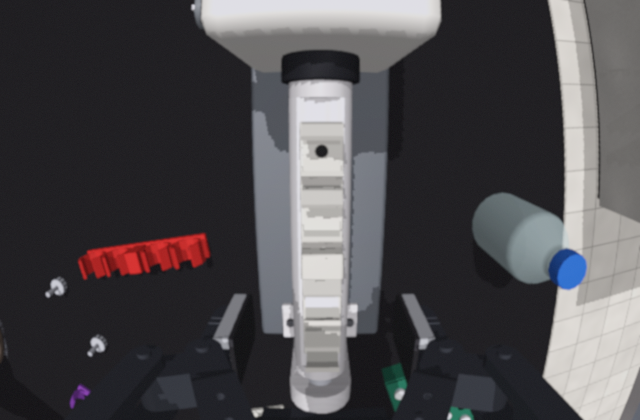

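Request:
{"op": "jog_arm", "data": {
  "series": "0 0 1 0;0 0 1 0;-0.5 -0.95 0.5 0;-0.5 -0.95 0 0;-0.5 -0.95 0 0;-0.5 -0.95 0 0;-0.5 -0.95 0 0;-0.5 -0.95 0 0;-0.5 -0.95 0 0;-0.5 -0.95 0 0"
}}

```text
t: 31.3
position: [0.573, -0.065, 0.2757]
orientation: [-1.144, 1.305, -1.322]
force: [-0.3, -0.2, 0.1]
width: 0.696
```

Request:
{"op": "jog_arm", "data": {
  "series": "-0.4 -0.95 0 0;-0.4 -0.95 0 0;-0.4 -0.95 0 0;-0.4 -0.95 0 0;-0.4 -0.95 0 0;0 0 0 0"
}}

```text
t: 31.9
position: [0.5274, -0.1671, 0.2737]
orientation: [-1.147, 1.311, -1.324]
force: [0.5, 0.6, 0.4]
width: 0.697
```

```bash
python3 - <<'E'
from h import *
s,R=st()
t=arm.get_image('top');d=arm.mark_of('top','strip_large_mid');sd=arm.get_image('side');e=arm.mark_of('side','strip_large_mid')
for c,l in(('top',d),('side',e)):
    for q in l[:5]:
        P=px2z(c,q['centre'],.161)-C;print(c,q,"loc",(P@XB).round(4),(P@YB).round(4))
r=lambda im,x0,y0,x1,y1:cv2.resize(im[y0:y1,x0:x1],(400,400),interpolation=cv2.INTER_CUBIC)
save('end.png',np.hstack([r(t,130,70,290,230),r(sd,90,210,250,370)]))
E
```

```text
t 31.9 p [ 0.5274 -0.1671  0.2737] yaw -8.32 loc x,y -0.0922 -0.2695 F [0.5 0.6 0.4] w 0.697
top {'centre': [224.1, 264.3], 'conf': 0.92} loc -0.2112 -0.086
top {'centre': [198.9, 130.9], 'conf': 0.87} loc 0.0027 -0.0013
top {'centre': [462.0, 366.3], 'conf': 0.63} loc -0.3081 -0.4926
side {'centre': [170.1, 284.1], 'conf': 0.78} loc -0.0011 -0.0009
side {'centre': [429.5, 199.3], 'conf': 0.75} loc -0.341 -0.4036
side {'centre': [287.8, 341.3], 'conf': 0.63} loc -0.2382 0.0071
side {'centre': [395.5, 262.2], 'conf': 0.61} loc -0.3368 -0.2246
```

View pics/end.png

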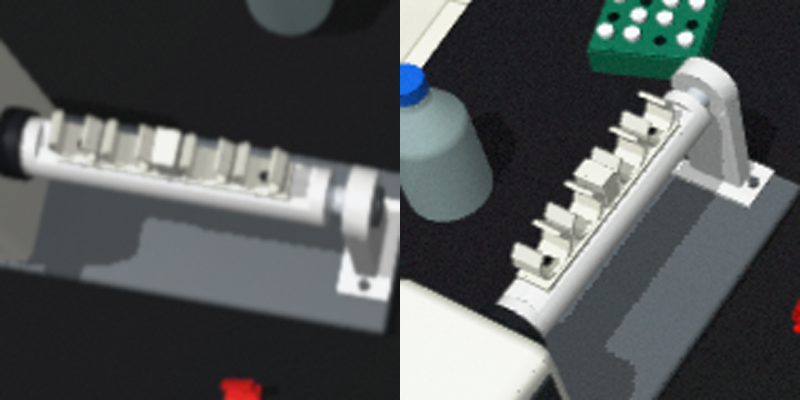

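```bash
python3 -c "
from h import *
print(arm.hand_in())"
```

```text
the job is handed in; nothing more can be done
None
```

The off-white large clip strip is on the bar, clips upwards and released, with the flat turned up under it. I handed the job in at about 32 s. Nothing touched the small strip or the red and purple look-alikes.

- **Flat:** no camera showed it at first, so I felt for it by gripping across the bar. The jaws closed to about 34.7 mm instead of 40 mm and shifted toward -x, which put the flat on the +x side. I rolled the bar with a finger pad and pressed the flat level with the fingertips.
- **Slips on the way:** two early presses from the top slid off and probably turned the bar the wrong way. The side strokes also tilted the tool by up to 4°, which I removed by pushing against the housing at about 16 N. The levelling press reached 39 N at the fingertips.
- **Flat angle:** after the press, the hole sat about 0.4 mm from the bar axis, so the flat is within about 2° of straight up.
- **Strip position:** contact came at 157.9 mm where 158 mm was expected, so the strip is fully down. The wrist camera put its screw hole about 1 mm off across the bar and 0.7 mm along it. The final top and side pictures show it lying straight along the bar and resting flat.
- **Disagreement:** the networks' estimates of the strip's centre differed by about 4 mm across the bar (top camera +2.7 mm, side camera -1.1 mm). I put that down to network and calibration error and left the strip where it was.

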